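Shut, latch and start the vacuum sealer on a pouch of herbs

TASK

The herb pouch already lies with its mouth across the sealing bar of the black vacuum sealer. Using only your closed fingers, push the open lid over from behind until it is fully shut, then push the side latches at both ends of the machine fully in, in either order, and only then press the leftmost (as the robot sees it) of the three round keys on the lid fully down for a moment to start the machine, and let it go. Do not press the other two keys, pick nothing up, and leave the things round the machine where they are.

Things in the scene. Friction and masses are not known exactly. Their poses are not given: they have to be found in the camera images.
- sealer: black vacuum sealer, standing firmly on the worktop: 152 mm deep (x), 416 mm long (y), 55 mm high with the lid shut. Origin: on the worktop, under its middle; x points to the rear (away from the robot), y along it to the left, z up. Front edge of its base at x = -71 mm; top of the base at z = 29 mm. A green herb pouch is fixed in front of it with its mouth on the sealing bar (x from -150 to -35, y from -70 to 60 mm, up to 45 mm high)
- lid_lip (a point): point on the flat outer (upper) face of the lid, 7 mm from its front edge, midway along it (y = 0, well clear of the keys). The lid is 397 mm long and reaches 104 mm from its hinge to its front edge, 19 mm thick; the hinge runs along y at x = 37, z = 35 mm in the machine's frame. With the lid shut this point is at x = -60, y = 0, z = 51 mm; with the lid open by 1.0 rad it is at x = -2, z = 125 mm
- sealer_lid (a joint): opening angle of the lid: 0 = shut, grows as the front edge rises; starts between 0.98 and 1.10, where friction holds it up. A push of 2 to 4 N from behind, toward the robot, on its raised outer face near the front edge (which then faces the rear) tips it over; below about 0.85 it falls shut by itself and stays shut by its weight. Pressing straight down on the raised edge jams it: that force runs into the hinge
- latch_left_tip (a point): middle of the upper part of the left latch, a flap 32 mm long (along the machine's x), 4 mm thick and 31 mm high on the left end of the machine. The flap is hinged at x = -21, y = +203, z = 17 mm in the machine's frame about an axis along x; this point lies 23 mm from the hinge: with the flap in, it is at x = -21, y = +205, z = 40 mm and the flap's outer face at y = +206.5; with the flap out it leans outward and this point is up to 16 mm further out and 5 mm lower
- sealer_latch_left (a joint): angle of the left latch: 0 = in, upright against the machine's end; grows to 0.70 as it leans outward; starts between 0.45 and 0.65. Turns against light friction and damping (some 3 N at its upper edge when pushed at 15 mm/s, more when faster) and stays where it is left; pushed in, it comes to a hard stop at 0
- latch_right_tip (a point): middle of the upper part of the right latch, a flap 32 mm long (along the machine's x), 4 mm thick and 31 mm high on the right end of the machine. The flap is hinged at x = -21, y = -203, z = 17 mm in the machine's frame about an axis along x; this point lies 23 mm from the hinge: with the flap in, it is at x = -21, y = -205, z = 40 mm and the flap's outer face at y = -206.5; with the flap out it leans outward and this point is up to 16 mm further out and 5 mm lower
- sealer_latch_right (a joint): angle of the right latch: 0 = in, upright against the machine's end; grows to 0.70 as it leans outward; starts between 0.45 and 0.65. Turns against light friction and damping (some 3 N at its upper edge when pushed at 15 mm/s, more when faster) and stays where it is left; pushed in, it comes to a hard stop at 0
- key_1_top (a point): centre of the top of the leftmost of the three round keys, 14 mm across, which stand 4 mm proud of the lid's flat top in a row along the machine; with the lid shut it lies at x = 1, y = +88, z = 55 mm in the machine's frame. It rides on the lid. This is the one to press
- sealer_key_1 (a joint): travel of the leftmost key in metres: 0 = up, 0.0008 = pushed fully down (about 3.5 N, by a spring that brings it back)
- key_2_top (a point): centre of the top of the middle of the three round keys, 14 mm across, which stand 4 mm proud of the lid's flat top in a row along the machine; with the lid shut it lies at x = 1, y = +34, z = 55 mm in the machine's frame. It rides on the lid. Not to be pressed
- sealer_key_2 (a joint): travel of the middle key in metres: 0 = up, 0.0008 = pushed fully down (about 3.5 N, by a spring that brings it back); leave it up
- key_3_top (a point): centre of the top of the rightmost of the three round keys, 14 mm across, which stand 4 mm proud of the lid's flat top in a row along the machine; with the lid shut it lies at x = 1, y = -20, z = 55 mm in the machine's frame. It rides on the lid. It is the stop key: not to be pressed
- sealer_key_3 (a joint): travel of the rightmost key in metres: 0 = up, 0.0008 = pushed fully down (about 3.5 N, by a spring that brings it back); leave it up
- tin: small food tin, 57 mm wide, 72 mm high, standing in front of the machine's left part; leave it alone. Origin: centre of its underside
- peeler: vegetable peeler with a black handle, 131x81x11 mm, lying in front of the machine's right part; leave it alone. Origin: its middle, on the worktop
- matchbox: matchbox 54x62x16 mm, lying behind the machine's right end, next to the hob; leave it alone. Origin: centre of its underside
- salt_shaker: salt shaker with a blue cap, 67 mm wide, 136 mm high, standing at the back of the worktop; leave it alone. Origin: centre of its underside
- spice_jar_green: spice jar with a green cap, 46 mm wide, 106 mm high, standing at the back of the worktop; leave it alone. Origin: centre of its underside
- spice_jar_white: spice jar with a white cap, 44 mm wide, 109 mm high, standing at the back of the worktop; leave it alone. Origin: centre of its underside

How it is judged:
On the way, in this order (a step that is already met when the one before it is completed fails the run):
1. the lid is shut (value of joint sealer_lid below 0.03 rad), for 0.2 s.
2. with the lid shut, both side latches are fully in (value of joint sealer_lid below 0.03 rad and value of joint each of sealer_latch_left, sealer_latch_right below 0.1 rad), for 0.2 s.
3. with lid shut and latches in, the leftmost key is pushed down (all of step 2 and value of joint sealer_key_1 above 0.0006 m), for 0.15 s.
At the end, for the whole second after the job is handed in: the lid is shut (within 0.03 rad), both latches are in (within 0.1 rad), all three keys are up again, and nothing round the machine has moved by 2 cm (all of step 2 and value of joint each of sealer_key_1, sealer_key_2, sealer_key_3 below 0.0002 m and distance of each of tin, peeler, matchbox, salt_shaker, spice_jar_green, spice_jar_white from where it was at the start of the episode below 0.02 m); the robot touches nothing.
It fails at once if a latch pushed in while the lid is still open (value of joint sealer_lid above 0.1 rad and value of joint any of sealer_latch_left, sealer_latch_right below 0.1 rad).
It fails at once if the leftmost key pressed while the lid is open or a latch is out (value of joint sealer_key_1 above 0.0005 m and (value of joint sealer_lid above 0.06 rad or value of joint any of sealer_latch_left, sealer_latch_right above 0.15 rad)).
It fails at once if the middle or the rightmost key pressed (value of joint any of sealer_key_2, sealer_key_3 above 0.0005 m).
It fails at once if something round the machine picked up or shoved away (2 cm) (distance of any of tin, peeler, matchbox, salt_shaker, spice_jar_green, spice_jar_white from where it was at the start of the episode above 0.02 m).
It also fails if it takes over 70 s, if anything falls off the work surface, if the arm or the gripper's body presses on something with over 40 N, if the wrist force passes 120 N, or if a joint passes its speed limit or range.

ROBOT

A 7-joint arm with a two-finger parallel gripper is mounted at the origin on a cart in front of the work surface, level with it; the furniture and walls round the work are solid. World frame = base frame: x ahead of the robot, y to its left, z up, the work surface at z = 0. Lengths are in m, angles in rad, forces in N, time in s.
With the tool pointing down it reaches from about 0.4 to 0.925 m from the base axis. Payload 5.6 kg.
Tool frame: the origin (TCP) lies midway between the tips of the shut fingers; the grasp point (between the pads) lies 19 mm behind it; z points along the fingers, y is the line along which they close (so a half turn about z gives the same grasp; the last joint's range is limited). The gripper opens to 85 mm and grips with 20 to 120 N. Pads are 22 mm wide; open, the fingers measure 114 mm over their backs; the gripper's body (76 mm by 85 mm) begins 54 mm behind the grasp point. The pads swing forward as they close: fully open they stand 13 mm farther back than shut.
Start: joints at [1.291, 0.468, -0.012, 1.603, 0.006, 1.071, -0.056], TCP at [0.152, -0.632, 0.231] pointing down, gripper open.
Joint ranges: [-2.53, 2.53], [-0.31, 2.02], [-1.57, 1.55], [0.28, 2.44], [-1.29, 4.43], [0.15, 1.84], [-2.92, 2.92]. Speed limits (rad/s): [2.57, 2.57, 3.14, 3.14, 3.14, 3.14, 3.14].

INTERFACE

Orientations are given as a unit quaternion [w, x, y, z].
In Python, from cell import bot, snapshot, camera_model, finish_job gives the robot as it stands.
- The arm moves only by the tool drive_tool, never from a script. Its argument "moves" is a list of rows, each an object of numbers: "fingers": the closure, from -1 (fully open) to 1 (shut); "x", "y", "z": the shift along the tool's x, y, z in mm; "yaw": the turn about the tool's z in degrees. A call has 1 to 5 rows; each row is the pose to reach, as a shift and turn from the pose commanded when the call began, along the tool's axes at that moment; what a row does not reach only later rows make up. A row lasts 1/10 s, in which the tool goes at most 50 mm and 8.59 degrees, less where a joint would pass 70% of its speed; a pose out of reach is approached as far as the arm can. A call with a gripper value outside its range is refused whole. The fingers move at their own pace and stop on an object; "newtons" is the grip in N (left out, the last holds). Time passes only in rows, so rows that repeat a pose let the fingers close. It gives the time, the measured TCP pose, the force, the opening and the grip force at its end, in the units of the state.
- bot.observe(): the state, without advancing time (a new reading comes with each control period).
- snapshot(name): name is "side" or "top"; returns (picture, depth): 480x640x3 uint8, red, green, blue; 480x640 float32, m along the optical axis (not along the pixel's ray), 0 where there is no reading.
- camera_model(name): a dict with "K" (3x3 intrinsics, pixels), "T" (4x4, takes a point from camera to world coordinates). Camera axes: x right, y up, looking along -z (the intrinsics and any distortion apply to the point x, -y, -z); pixel columns grow to the right and rows downward; lengths in m; the calibration is good to about 2 mm. A picture is of the moment at which its call begins. camera_model takes no time and is no camera call.
- finish_job(): hands the job in; it is judged then, once.
The state is a dict: "time_s": time; "joint_positions": joint angles; "joint_velocities": joint speeds; "tau": joint torques, N m; "ee_pos": TCP position; "ee_rot": TCP orientation; "force": force on the tool from outside, world axes, zero at the start; "torque": the same for the moment, N m; "gripper_width": finger opening in m; "gripper_force": force on a finger pad.
Only numpy, scipy, OpenCV 4.12 (cv2) and the standard library are available. Lean on these libraries where they do the work, as an engineer would, in place of code of your own. Each camera call takes 0.05 s, during which the arm holds its last target. There are 200 camera calls.

## Working session

There is one attempt and no reset: what is moved stays moved. The work goes in short steps, Python scripts to look and compute and a tool call to move; the robot and the scene stay as the last step left them, time stands still between calls to the robot, and variables do not carry over. Pictures are saved under pics/ and viewed, at most 10 in all, crops included, and the job is handed in when it is done.

Besides the shell and the picture viewer there is one more tool, called after "Emit:" as name(argument=value, ...), one argument or row to a line, values as JSON. drive_tool: Moves the arm, as the interface text tells. Its arguments: {"type":"object","properties":{"moves":{"type":"array"},"newtons":{"type":"number"}},"required":["moves"]}

```bash
mkdir -p pics; ls; python3 - <<'E'
from cell import bot,snapshot,camera_model
import cv2,numpy as np
for n in("top","side"):
    p,d=snapshot(n); cv2.imwrite(f"pics/{n}0.png",p[:,:,::-1]); np.savez(f"{n}0.npz",p=p,d=d)
    m=camera_model(n);print(n,np.round(m["K"],1).tolist(),np.round(m["T"],3).tolist(),[k for k in m])
s=bot.observe();print(s["time_s"],s["ee_pos"],s["ee_rot"],s["force"],s["gripper_width"])
E
```

```text
pics
top [[546.2, 0.0, 308.4], [0.0, 546.2, 244.6], [0.0, 0.0, 1.0]] [[0.022, 0.998, -0.05, 0.578], [-1.0, 0.022, 0.008, 0.056], [0.009, 0.05, 0.999, 1.071], [0.0, 0.0, 0.0, 1.0]] ['K', 'T']
side [[504.1, 0.0, 307.4], [0.0, 504.1, 242.9], [0.0, 0.0, 1.0]] [[0.993, 0.029, -0.113, 0.529], [-0.116, 0.382, -0.917, -0.914], [0.017, 0.924, 0.383, 0.477], [0.0, 0.0, 0.0, 1.0]] ['K', 'T']
0.1 [ 0.15226931 -0.63140132  0.23044016] [-7.79466635e-04  9.93003150e-01  1.18085174e-01 -1.68342066e-04] [-0.48993607 -0.28185993  0.649048  ] 0.08546709145356064
```

View pics/top0.png

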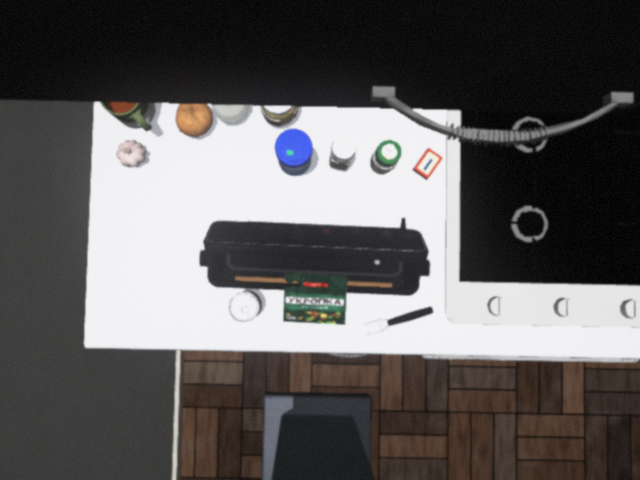

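View pics/side0.png

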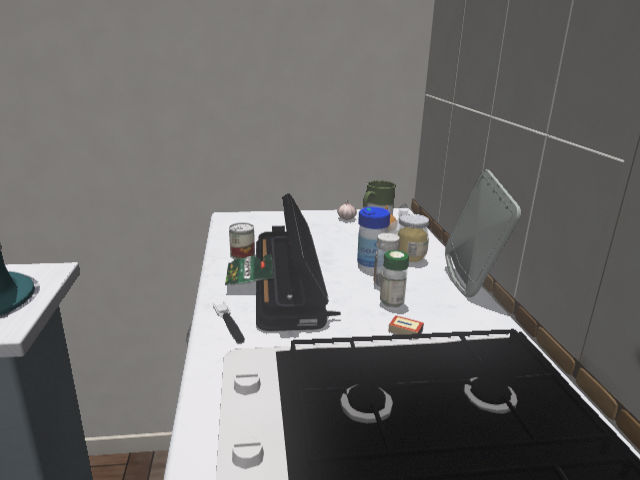

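The top view shows the sealer at columns 202–430, rows 220–295: its lid is open, the latches are near (204,258) and (426,268), and the pouch is around (316,297). The tin (245,305) and the peeler (400,320) are in front. The jars (row ~150) and the matchbox (428,163) are behind. The side view agrees, with the lid edge running from (287,196) to (325,300).

```bash
cat > h.py <<'E'
import numpy as np,cv2
from cell import camera_model
def cloud(n,d):
    m=camera_model(n);K=m["K"];T=np.array(m["T"])
    v,u=np.mgrid[0:480,0:640]
    P=np.stack([(u-K[0][2])/K[0][0]*d,-(v-K[1][2])/K[1][1]*d,-d],-1)
    return P@T[:3,:3].T+T[:3,3]
def proj(n,p):
    m=camera_model(n);K=m["K"];T=np.array(m["T"]);q=(np.asarray(p)-T[:3,3])@T[:3,:3]
    return K[0][0]*q[...,0]/-q[...,2]+K[0][2],K[1][1]*-q[...,1]/-q[...,2]+K[1][2]
E
python3 - <<'E'
from h import *
f=np.load("top0.npz");P=cloud("top",f["d"]);p=f["p"].astype(int)
np.set_printoptions(precision=3,suppress=True)
for n,(u,v) in dict(work=(150,250),tin=(245,305),salt=(294,145),white=(343,147),green=(388,152),match=(428,163),hood=(400,95),black=(300,50),rail=(500,137)).items(): print(n,P[v,u])
z=P[...,2];dark=(p.max(-1)<75)&(f["d"]>0)
roi=np.zeros_like(dark);roi[200:310,190:440]=1
m=dark&roi&(z>.008)
b=m&(abs(z-.029)<.006)
cv2.imwrite("pics/b.png",(b*255).astype(np.uint8))
for c in range(200,436,6):
    w=np.where(m[:,c])[0]
    if len(w): 
        a,e=w[0],w[-1]; t=np.argmax(np.where(m[:,c],z[:,c],-1)); print(c,"rear",a,P[a,c],"front",e,P[e,c],"max",t,P[t,c])
E
```

```text
work [ 0.615  0.357 -0.001]
tin [0.516 0.161 0.069]
salt [0.798 0.077 0.133]
white [ 0.802 -0.01   0.108]
green [ 0.795 -0.09   0.108]
match [ 0.796 -0.183  0.016]
hood [ 0.701 -0.008  0.702]
black [0.701 0.06  0.773]
rail [ 0.67  -0.072  0.716]
206 rear 240 [0.63  0.226 0.126] front 264 [0.589 0.242 0.024] max 244 [0.623 0.225 0.129]
212 rear 227 [0.657 0.224 0.075] front 282 [0.555 0.23  0.023] max 243 [0.624 0.214 0.134]
218 rear 223 [0.665 0.216 0.063] front 285 [0.549 0.221 0.009] max 247 [0.618 0.203 0.133]
224 rear 222 [0.668 0.206 0.056] front 285 [0.55  0.209 0.011] max 248 [0.616 0.193 0.132]
230 rear 223 [0.666 0.194 0.058] front 285 [0.55  0.196 0.018] max 245 [0.622 0.183 0.133]
236 rear 223 [0.666 0.183 0.059] front 286 [0.548 0.186 0.009] max 247 [0.618 0.172 0.134]
242 rear 223 [0.667 0.172 0.059] front 286 [0.548 0.174 0.011] max 248 [0.617 0.162 0.132]
248 rear 223 [0.667 0.16  0.061] front 287 [0.547 0.162 0.011] max 246 [0.621 0.152 0.133]
254 rear 223 [0.667 0.15  0.056] front 287 [0.547 0.151 0.011] max 244 [0.624 0.142 0.133]
260 rear 223 [0.668 0.139 0.052] fr
[... 2047 characters left out ...]

392 rear 229 [ 0.662 -0.108  0.056] front 293 [ 0.541 -0.117  0.01 ] max 253 [ 0.614 -0.096  0.135]
398 rear 229 [ 0.663 -0.12   0.051] front 293 [ 0.541 -0.129  0.011] max 252 [ 0.616 -0.106  0.133]
404 rear 225 [ 0.673 -0.137  0.018] front 293 [ 0.542 -0.14   0.011] max 254 [ 0.613 -0.117  0.133]
410 rear 231 [ 0.659 -0.141  0.059] front 293 [ 0.542 -0.152  0.01 ] max 254 [ 0.613 -0.127  0.134]
416 rear 232 [ 0.657 -0.152  0.058] front 289 [ 0.55  -0.16   0.026] max 251 [ 0.618 -0.137  0.134]
422 rear 241 [ 0.638 -0.156  0.094] front 274 [ 0.579 -0.172  0.025] max 255 [ 0.612 -0.148  0.134]
428 rear 263 [ 0.6   -0.18   0.039] front 308 [ 0.514 -0.187  0.011] max 271 [ 0.585 -0.18   0.041]
```

```bash
python3 - <<'E'
from h import *
np.set_printoptions(precision=3,suppress=True)
f=np.load("top0.npz");P=cloud("top",f["d"]);p=f["p"].astype(int);z=P[...,2]
dark=(p.max(-1)<75)&(f["d"]>0);roi=np.zeros_like(dark);roi[200:300,190:440]=1
L=P[dark&roi&(z>.11)];print("lid y",np.percentile(L[:,1],[0,.5,99.5,100]))
B=P[dark&roi&(abs(z-.029)<.006)]
for s in(1,-1):
    e=P[dark&roi&(z>.008)&(z<.06)&(P[...,0]>.57)&(P[...,0]<.625)&(abs(P[...,1]-.03)>.195)]
    e=e[(e[:,1]-.03)*s>0]; e=e[np.argsort(-e[:,1]*s)];print("latch",s,e[:18:2], e[:,0].min(),e[:,0].max())
A=P[dark&roi&(z>.008)&(z<.016)&(P[...,0]<.56)];c=np.polyfit(A[:,1],A[:,0],1);print("front",c)
A=L[L[:,2]>.125];c=np.polyfit(A[:,1],A[:,0],1);print("edge",c)
# base ends
for s,lo in((1,.21),(-1,-.15)):
    e=B[(B[:,0]<.572)];print("base y ext",np.percentile(e[:,1],[.3,99.7]))
print("match",[ (P[...,i][(abs(z-.016)<.006)&(P[...,0]>.7)&(P[...,1]<-.13)&(P[...,1]>-.24)]).min().round(3) for i in (0,1)])
E
```

```text
lid y [-0.157 -0.154  0.224  0.228]
latch 1 [[0.602 0.25  0.034]
 [0.6   0.25  0.038]
 [0.606 0.249 0.041]
 [0.608 0.249 0.041]
 [0.593 0.249 0.04 ]
 [0.606 0.249 0.033]
 [0.604 0.249 0.034]
 [0.6   0.248 0.035]
 [0.591 0.248 0.036]] 0.5703740866162202 0.6141121209847719
latch -1 [[ 0.591 -0.181  0.034]
 [ 0.583 -0.18   0.038]
 [ 0.595 -0.18   0.038]
 [ 0.598 -0.18   0.039]
 [ 0.6   -0.18   0.039]
 [ 0.585 -0.18   0.041]
 [ 0.597 -0.179  0.033]
 [ 0.591 -0.179  0.034]
 [ 0.581 -0.179  0.037]] 0.5772032358475031 0.6059614212218506
front [0.023 0.545]
edge [0.024 0.614]
base y ext [-0.162  0.234]
base y ext [-0.162  0.234]
match [np.float64(0.703), np.float64(-0.24)]
```

Emit:
drive_tool(
  moves=[
    {"fingers": 1,"x": 30,"y": -20,"z": -25,"yaw": 5},
    {"fingers": 1,"x": 65,"y": -45,"z": -30,"yaw": 10},
    {"fingers": 1,"x": 100,"y": -72,"z": -30,"yaw": 14.9},
    {"fingers": 1,"x": 135,"y": -100,"z": -30,"yaw": 14.9},
    {"fingers": 1,"x": 170,"y": -128,"z": -30,"yaw": 14.9},
  ],
  newtons=80,
)

```text
time_s: 0.6
ee_pos: [0.2885, -0.4658, 0.261]
ee_rot: [-0.0, 1.0, -0.012, -0.0]
force: [0.9, -0.8, 0.7]
gripper_width: 0.012
gripper_force: 0.0
```

Emit:
drive_tool(
  moves=[
    {"fingers": 1,"x": 30,"y": -36},
    {"fingers": 1,"x": 60,"y": -72},
    {"fingers": 1,"x": 90,"y": -108},
    {"fingers": 1,"x": 120,"y": -144},
    {"fingers": 1,"x": 150,"y": -180},
  ],
)

```text
invalid input at $.moves[0]: expected keys fingers, x, y, z, yaw
```

Emit:
drive_tool(
  moves=[
    {"fingers": 1,"x": 30,"y": -36},
    {"fingers": 1,"x": 60,"y": -72},
    {"fingers": 1,"x": 90,"y": -108},
    {"fingers": 1,"x": 120,"y": -144},
    {"fingers": 1,"x": 150,"y": -180},
  ],
)

```text
invalid input at $.moves[0]: expected keys fingers, x, y, z, yaw
```

Emit:
drive_tool(
  moves=[
    {"fingers": 1,"x": 28,"y": -38},
    {"fingers": 1,"x": 56,"y": -76},
    {"fingers": 1,"x": 84,"y": -114},
    {"fingers": 1,"x": 111,"y": -152},
    {"fingers": 1,"x": 111,"y": -152},
  ],
)

```text
invalid input at $.moves[0]: expected keys fingers, x, y, z, yaw
```

Emit:
drive_tool(
  moves=[
    {"fingers": 1,"x": 30,"y": -36,"z": 0,"yaw": 0},
    {"fingers": 1,"x": 60,"y": -72,"z": 0,"yaw": 0},
    {"fingers": 1,"x": 90,"y": -108,"z": 0,"yaw": 0},
    {"fingers": 1,"x": 120,"y": -144,"z": 0,"yaw": 0},
    {"fingers": 1,"x": 150,"y": -180,"z": 0,"yaw": 0},
  ],
)

```text
time_s: 1.1
ee_pos: [0.4426, -0.2895, 0.2612]
ee_rot: [0.0, 1.0, -0.012, -0.0]
force: [0.1, -0.6, 0.1]
gripper_width: 0.0
gripper_force: 0.0
```

Emit:
drive_tool(
  moves=[
    {"fingers": 1,"x": 30,"y": -36,"z": 0,"yaw": 0},
    {"fingers": 1,"x": 60,"y": -72,"z": 0,"yaw": 0},
    {"fingers": 1,"x": 90,"y": -108,"z": 0,"yaw": 0},
    {"fingers": 1,"x": 120,"y": -144,"z": 0,"yaw": 0},
    {"fingers": 1,"x": 150,"y": -180,"z": 0,"yaw": 0},
  ],
)

```text
time_s: 1.6
ee_pos: [0.5967, -0.1132, 0.2609]
ee_rot: [0.0, 1.0, -0.012, -0.0]
force: [0.0, -1.5, -0.1]
gripper_width: 0.0002
gripper_force: 0.0
```

Emit:
drive_tool(
  moves=[
    {"fingers": 1,"x": 28,"y": -38,"z": 0,"yaw": 0},
    {"fingers": 1,"x": 56,"y": -76,"z": 0,"yaw": 0},
    {"fingers": 1,"x": 84,"y": -114,"z": 0,"yaw": 0},
    {"fingers": 1,"x": 111,"y": -152,"z": 0,"yaw": 0},
    {"fingers": 1,"x": 111,"y": -152,"z": 0,"yaw": 0},
  ],
)

```text
time_s: 2.1
ee_pos: [0.7118, 0.0436, 0.2596]
ee_rot: [-0.003, 1.0, -0.007, -0.0]
force: [-0.1, 1.0, 0.3]
gripper_width: 0.0
gripper_force: 0.0
```

Emit:
drive_tool(
  moves=[
    {"fingers": 1,"x": 0,"y": 0,"z": 40,"yaw": 0},
    {"fingers": 1,"x": 0,"y": 0,"z": 80,"yaw": 0},
    {"fingers": 1,"x": 0,"y": 0,"z": 115,"yaw": 0},
    {"fingers": 1,"x": 0,"y": 0,"z": 140,"yaw": 0},
    {"fingers": 1,"x": 0,"y": 0,"z": 140,"yaw": 0},
  ],
)

```text
time_s: 2.6
ee_pos: [0.7071, 0.0339, 0.116]
ee_rot: [0.001, 1.0, -0.012, -0.005]
force: [-0.3, -0.6, -0.4]
gripper_width: 0.0001
gripper_force: 0.0
```

```bash
python3 - <<'E'
from cell import bot,snapshot
import cv2
p,d=snapshot("side");cv2.imwrite("pics/side1.png",cv2.resize(p[150:350,180:440,::-1],None,fx=3,fy=3))
print(bot.observe()["ee_pos"],bot.observe()["force"])
E
```

```text
[0.70899428 0.03420841 0.11903676] [ 0.57447245 -0.53251345  0.41157541]
```

View pics/side1.png

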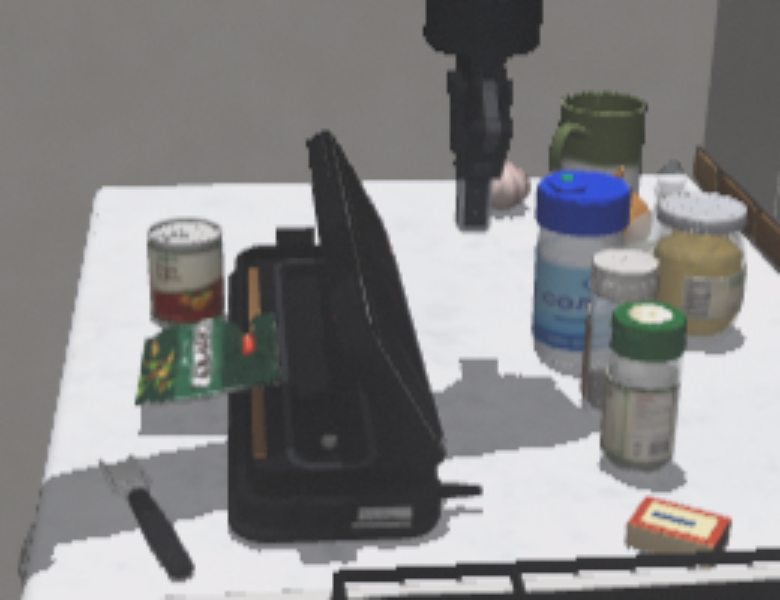

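The shut fingertips, at crop (472,225), are clear behind the raised lid, and nothing stands between them. I'll push now.

Emit:
drive_tool(
  moves=[
    {"fingers": 1,"x": -30,"y": 0,"z": 0,"yaw": 0},
    {"fingers": 1,"x": -55,"y": 0,"z": 0,"yaw": 0},
    {"fingers": 1,"x": -65,"y": 0,"z": 0,"yaw": 0},
    {"fingers": 1,"x": -72,"y": 0,"z": 0,"yaw": 0},
    {"fingers": 1,"x": -78,"y": 0,"z": 0,"yaw": 0},
  ],
)

```text
time_s: 3.15
ee_pos: [0.6336, 0.0364, 0.1226]
ee_rot: [-0.0, 1.0, -0.012, 0.001]
force: [-0.5, -0.3, 0.2]
gripper_width: 0.0002
gripper_force: 0.0
```

Emit:
drive_tool(
  moves=[
    {"fingers": 1,"x": -4,"y": 0,"z": 0,"yaw": 0},
    {"fingers": 1,"x": -8,"y": 0,"z": 0,"yaw": 0},
    {"fingers": 1,"x": -12,"y": 0,"z": 0,"yaw": 0},
    {"fingers": 1,"x": -16,"y": 0,"z": 0,"yaw": 0},
    {"fingers": 1,"x": -20,"y": 0,"z": 0,"yaw": 0},
  ],
)

```text
time_s: 3.65
ee_pos: [0.6122, 0.037, 0.1211]
ee_rot: [-0.0, 1.0, -0.012, -0.0]
force: [0.1, -0.1, -1.1]
gripper_width: -0.0002
gripper_force: 0.1
```

Emit:
drive_tool(
  moves=[
    {"fingers": 1,"x": -4,"y": 0,"z": 0,"yaw": 0},
    {"fingers": 1,"x": -8,"y": 0,"z": 0,"yaw": 0},
    {"fingers": 1,"x": -12,"y": 0,"z": 0,"yaw": 0},
    {"fingers": 1,"x": -16,"y": 0,"z": 0,"yaw": 0},
    {"fingers": 1,"x": -20,"y": 0,"z": 0,"yaw": 0},
  ],
)

```text
time_s: 4.15
ee_pos: [0.5921, 0.0374, 0.1212]
ee_rot: [0.0, 1.0, -0.012, -0.0]
force: [-0.5, -0.3, 0.2]
gripper_width: -0.0004
gripper_force: 0.0
```

```bash
python3 - <<'E'
from cell import bot,snapshot
import cv2
from h import *
p,d=snapshot("side");cv2.imwrite("pics/side2.png",cv2.resize(p[150:350,180:440,::-1],None,fx=3,fy=3))
p,d=snapshot("top");P=cloud("top",d)
for u in(220,250,370,400):print(u,P[225:292:6,u,[0,2]].round(3).tolist())
E
```

```text
220 [[0.662, 0.059], [0.65, 0.067], [0.638, 0.079], [0.627, 0.09], [0.616, 0.098], [0.605, 0.11], [0.594, 0.113], [0.584, 0.106], [0.573, 0.032], [0.561, 0.031], [0.549, 0.01], [0.538, 0.001]]
250 [[0.664, 0.054], [0.652, 0.063], [0.64, 0.075], [0.628, 0.088], [0.617, 0.099], [0.606, 0.105], [0.595, 0.117], [0.585, 0.105], [0.574, 0.025], [0.563, 0.035], [0.551, 0.03], [0.54, 0.038]]
370 [[0.673, 0.002], [0.657, 0.06], [0.645, 0.067], [0.634, 0.077], [0.622, 0.086], [0.611, 0.098], [0.6, 0.109], [0.589, 0.113], [0.579, 0.107], [0.568, 0.026], [0.566, 0.5], [0.56, 0.496]]
400 [[0.675, 0.001], [0.659, 0.055], [0.647, 0.066], [0.635, 0.076], [0.623, 0.087], [0.612, 0.097], [0.601, 0.104], [0.591, 0.112], [0.58, 0.11], [0.569, 0.027], [0.557, 0.029], [0.546, 0.027]]
```

View pics/side2.png

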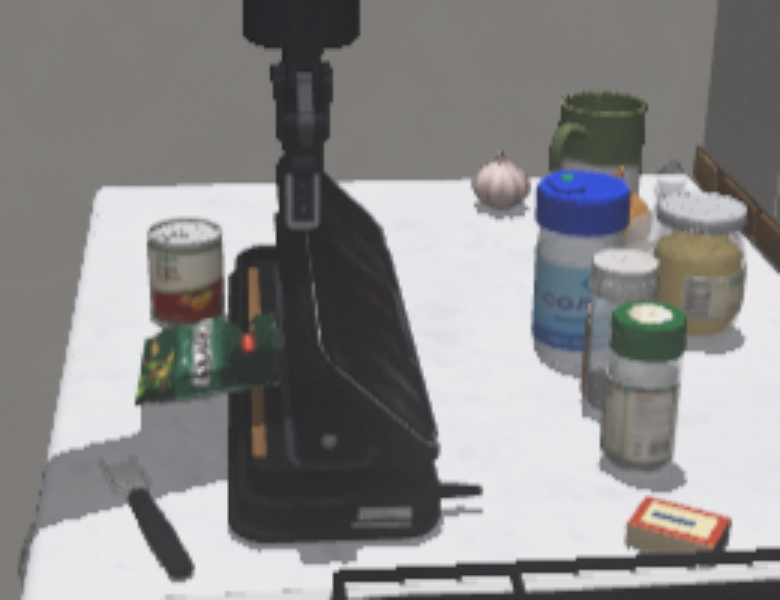

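The lid has tipped to about 0.75 rad, with its edge at z ≈ 0.115 just below the fingertips, so it should be falling. I'll let time pass while moving on.

Emit:
drive_tool(
  moves=[
    {"fingers": 1,"x": -5,"y": 0,"z": 0,"yaw": 0},
    {"fingers": 1,"x": -10,"y": 0,"z": 0,"yaw": 0},
    {"fingers": 1,"x": -10,"y": 0,"z": 0,"yaw": 0},
    {"fingers": 1,"x": -10,"y": 0,"z": 0,"yaw": 0},
    {"fingers": 1,"x": -10,"y": 0,"z": 0,"yaw": 0},
  ],
)

```text
time_s: 4.75
ee_pos: [0.5827, 0.0377, 0.1213]
ee_rot: [-0.0, 1.0, -0.012, 0.0]
force: [0.6, 0.5, 0.5]
gripper_width: -0.0
gripper_force: 0.0
```

```bash
python3 - <<'E'
from cell import bot,snapshot
from h import *
p,d=snapshot("top");P=cloud("top",d)
for u in(220,250,400):print(u,P[225:292:6,u,[0,2]].round(3).tolist())
E
```

```text
220 [[0.663, 0.049], [0.651, 0.057], [0.639, 0.065], [0.628, 0.063], [0.617, 0.067], [0.606, 0.068], [0.595, 0.075], [0.584, 0.077], [0.573, 0.079], [0.562, 0.076], [0.549, 0.01], [0.537, -0.002]]
250 [[0.665, 0.037], [0.652, 0.055], [0.578, 1.071], [0.629, 0.063], [0.618, 0.066], [0.607, 0.068], [0.596, 0.07], [0.585, 0.079], [0.574, 0.078], [0.563, 0.076], [0.551, 0.03], [0.54, 0.035]]
400 [[0.675, -0.002], [0.661, 0.025], [0.647, 0.053], [0.636, 0.06], [0.624, 0.065], [0.613, 0.066], [0.602, 0.069], [0.591, 0.075], [0.58, 0.074], [0.569, 0.079], [0.558, 0.08], [0.546, 0.026]]
```

The lid is falling. Next I go to the outside of the left latch.

Emit:
drive_tool(
  moves=[
    {"fingers": 1,"x": 0,"y": -40,"z": -10,"yaw": 0},
    {"fingers": 1,"x": 5,"y": -88,"z": -10,"yaw": 0},
    {"fingers": 1,"x": 10,"y": -136,"z": -10,"yaw": 0},
    {"fingers": 1,"x": 14,"y": -184,"z": -10,"yaw": 0},
    {"fingers": 1,"x": 14,"y": -232,"z": -10,"yaw": 0},
  ],
)

```text
time_s: 5.3
ee_pos: [0.6026, 0.271, 0.1313]
ee_rot: [-0.0, 1.0, -0.012, 0.0]
force: [1.0, 0.3, 0.3]
gripper_width: -0.0
gripper_force: 0.0
```

Emit:
drive_tool(
  moves=[
    {"fingers": 1,"x": 0,"y": -36,"z": 0,"yaw": 0},
    {"fingers": 1,"x": 0,"y": -36,"z": 30,"yaw": 0},
    {"fingers": 1,"x": 0,"y": -36,"z": 60,"yaw": 0},
    {"fingers": 1,"x": 0,"y": -36,"z": 60,"yaw": 0},
    {"fingers": 1,"x": 0,"y": -36,"z": 60,"yaw": 0},
  ],
)

```text
time_s: 5.8
ee_pos: [0.6028, 0.3051, 0.0711]
ee_rot: [0.0, 1.0, -0.012, -0.0]
force: [0.7, -0.3, 0.5]
gripper_width: 0.0001
gripper_force: 0.0
```

```bash
python3 - <<'E'
from cell import bot,snapshot
from h import *
p,d=snapshot("top");P=cloud("top",d);np.savez("top2.npz",p=p,d=d)
cv2.imwrite("pics/top2.png",cv2.resize(p[190:330,170:450,::-1],None,fx=2.8,fy=2.8))
for u in(240,310,400):print(u,P[225:298:6,u,[0,2]].round(3).tolist())
print(bot.observe()["ee_pos"])
E
```

```text
240 [[0.665, 0.031], [0.652, 0.052], [0.641, 0.054], [0.629, 0.058], [0.618, 0.055], [0.607, 0.054], [0.596, 0.052], [0.585, 0.052], [0.574, 0.056], [0.563, 0.052], [0.551, 0.028], [0.538, -0.001], [0.53, 0.068]]
310 [[0.671, 0.001], [0.655, 0.052], [0.644, 0.053], [0.632, 0.053], [0.621, 0.053], [0.61, 0.055], [0.599, 0.056], [0.588, 0.057], [0.577, 0.056], [0.565, 0.052], [0.554, 0.056], [0.542, 0.033], [0.531, 0.034]]
400 [[0.675, -0.001], [0.661, 0.028], [0.647, 0.052], [0.636, 0.054], [0.625, 0.053], [0.614, 0.054], [0.602, 0.055], [0.591, 0.052], [0.58, 0.054], [0.569, 0.052], [0.558, 0.051], [0.546, 0.028], [0.533, 0.002]]
[0.60361167 0.30549325 0.07237786]
```

View pics/top2.png

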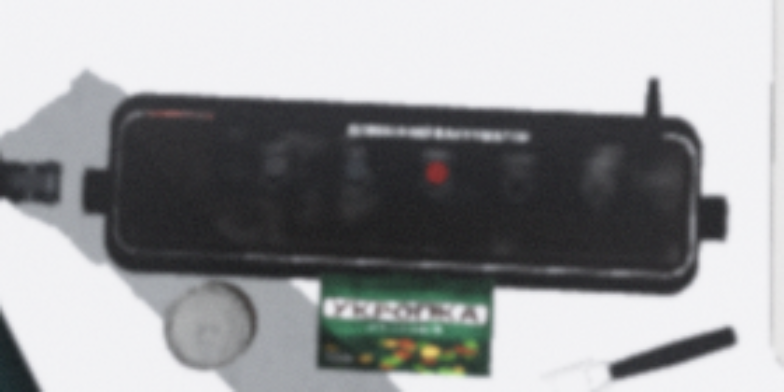

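The lid is shut: its top is flat at z ≈ 0.053. The left latch, at crop (96,190), still leans out, and the fingers stand to its left at (35,182). I'll lower and push.

Emit:
drive_tool(
  moves=[
    {"fingers": 1,"x": -3,"y": 0,"z": 20,"yaw": 0},
    {"fingers": 1,"x": -3,"y": 0,"z": 40,"yaw": 0},
    {"fingers": 1,"x": -3,"y": 12,"z": 40,"yaw": 0},
    {"fingers": 1,"x": -3,"y": 24,"z": 40,"yaw": 0},
    {"fingers": 1,"x": -3,"y": 30,"z": 40,"yaw": 0},
  ],
)

```text
time_s: 6.35
ee_pos: [0.6008, 0.273, 0.0331]
ee_rot: [0.0, 1.0, -0.013, 0.001]
force: [1.1, -0.7, 0.0]
gripper_width: 0.0003
gripper_force: 0.0
```

Emit:
drive_tool(
  moves=[
    {"fingers": 1,"x": 0,"y": 2,"z": 0,"yaw": 0},
    {"fingers": 1,"x": 0,"y": 4,"z": 0,"yaw": 0},
    {"fingers": 1,"x": 0,"y": 6,"z": 0,"yaw": 0},
    {"fingers": 1,"x": 0,"y": 8,"z": 0,"yaw": 0},
    {"fingers": 1,"x": 0,"y": 10,"z": 0,"yaw": 0},
  ],
)

```text
time_s: 6.85
ee_pos: [0.5988, 0.2655, 0.0313]
ee_rot: [-0.0, 1.0, -0.011, -0.0]
force: [-0.4, 0.1, 0.7]
gripper_width: 0.0
gripper_force: 0.0
```

Emit:
drive_tool(
  moves=[
    {"fingers": 1,"x": 0,"y": 1.5,"z": 0,"yaw": 0},
    {"fingers": 1,"x": 0,"y": 3,"z": 0,"yaw": 0},
    {"fingers": 1,"x": 0,"y": 4.5,"z": 0,"yaw": 0},
    {"fingers": 1,"x": 0,"y": 6,"z": 0,"yaw": 0},
    {"fingers": 1,"x": 0,"y": 7.5,"z": 0,"yaw": 0},
  ],
)

```text
time_s: 7.35
ee_pos: [0.5988, 0.2608, 0.0328]
ee_rot: [-0.002, 1.0, -0.011, 0.001]
force: [-2.8, 5.7, 10.0]
gripper_width: 0.0003
gripper_force: 4.4
```

Emit:
drive_tool(
  moves=[
    {"fingers": 1,"x": 0,"y": 0,"z": 0,"yaw": 0},
    {"fingers": 1,"x": 0,"y": 0,"z": 0,"yaw": 0},
  ],
)

```text
time_s: 7.55
ee_pos: [0.5992, 0.2596, 0.0326]
ee_rot: [-0.001, 1.0, -0.011, 0.001]
force: [-1.5, 3.4, 5.5]
gripper_width: 0.0002
gripper_force: 2.5
```

```bash
python3 - <<'E'
from cell import bot,snapshot
from h import *
p,d=snapshot("top");P=cloud("top",d)
a=cv2.resize(p[225:295,180:250,::-1],None,fx=5.5,fy=5.5)
p2,d2=snapshot("side");u,v=[int(t) for t in proj("side",[.6,.25,.04])];print(u,v)
b=cv2.resize(p2[v-35:v+35,u-35:u+35,::-1],None,fx=5.5,fy=5.5)
cv2.imwrite("pics/l3.png",np.hstack([a,b]))
s=bot.observe();print(s["ee_pos"],s["force"],s["torque"])
E
```

```text
278 225
[0.59928158 0.25918193 0.03240313] [-0.25756584  3.31534884  5.78767569] [ 5.14410609e-01  6.33901489e-02 -2.79835183e-04]
```

View pics/l3.png

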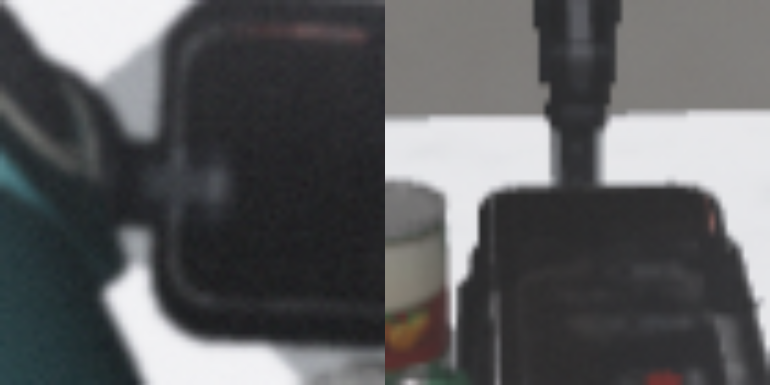

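The images show the fingers at the latch but hide the contact. The upward force suggests the bevelled fingertip is riding on the flap's top edge, so I'll back off, go lower and push with the straight part of the finger.

Emit:
drive_tool(
  moves=[
    {"fingers": 1,"x": 0,"y": -10,"z": 0,"yaw": 0},
    {"fingers": 1,"x": 0,"y": -16,"z": 0,"yaw": 0},
    {"fingers": 1,"x": 0,"y": -16,"z": 14,"yaw": 0},
    {"fingers": 1,"x": 0,"y": -10,"z": 14,"yaw": 0},
    {"fingers": 1,"x": 0,"y": -5,"z": 14,"yaw": 0},
  ],
)

```text
time_s: 8.15
ee_pos: [0.598, 0.2613, 0.0158]
ee_rot: [0.001, 1.0, -0.012, -0.001]
force: [0.5, 1.0, 0.7]
gripper_width: -0.0003
gripper_force: 0.0
```

Emit:
drive_tool(
  moves=[
    {"fingers": 1,"x": 0,"y": 1.5,"z": 0,"yaw": 0},
    {"fingers": 1,"x": 0,"y": 3,"z": 0,"yaw": 0},
    {"fingers": 1,"x": 0,"y": 4.5,"z": 0,"yaw": 0},
    {"fingers": 1,"x": 0,"y": 6,"z": 0,"yaw": 0},
    {"fingers": 1,"x": 0,"y": 7,"z": 0,"yaw": 0},
  ],
)

```text
time_s: 8.65
ee_pos: [0.5988, 0.2563, 0.0178]
ee_rot: [-0.0, 1.0, -0.012, 0.0]
force: [0.4, 1.5, 1.8]
gripper_width: 0.0001
gripper_force: 0.9
```

Contact is now light. I'll keep going in small steps.

Emit:
drive_tool(
  moves=[
    {"fingers": 1,"x": 0,"y": 1,"z": 0,"yaw": 0},
    {"fingers": 1,"x": 0,"y": 2,"z": 0,"yaw": 0},
    {"fingers": 1,"x": 0,"y": 3,"z": 0,"yaw": 0},
    {"fingers": 1,"x": 0,"y": 4,"z": 0,"yaw": 0},
    {"fingers": 1,"x": 0,"y": 5,"z": 0,"yaw": 0},
  ],
)

```text
time_s: 9.15
ee_pos: [0.5988, 0.256, 0.0179]
ee_rot: [-0.004, 1.0, -0.01, 0.001]
force: [0.9, 11.2, -2.3]
gripper_width: -0.0001
gripper_force: 6.1
```

Emit:
drive_tool(
  moves=[
    {"fingers": 1,"x": 0,"y": 1,"z": 0,"yaw": 0},
    {"fingers": 1,"x": 0,"y": 2,"z": 0,"yaw": 0},
    {"fingers": 1,"x": 0,"y": 3,"z": 0,"yaw": 0},
  ],
)

```text
time_s: 9.45
ee_pos: [0.5988, 0.2558, 0.018]
ee_rot: [-0.006, 1.0, -0.01, 0.002]
force: [3.1, 17.8, -5.3]
gripper_width: -0.0002
gripper_force: 8.7
```

Emit:
drive_tool(
  moves=[
    {"fingers": 1,"x": 0,"y": -15,"z": 0,"yaw": 0},
    {"fingers": 1,"x": 0,"y": -30,"z": 0,"yaw": 0},
    {"fingers": 1,"x": 0,"y": -40,"z": -40,"yaw": 0},
    {"fingers": 1,"x": 0,"y": -40,"z": -85,"yaw": 0},
    {"fingers": 1,"x": 0,"y": -40,"z": -100,"yaw": 0},
  ],
)

```text
time_s: 9.95
ee_pos: [0.6016, 0.2895, 0.1219]
ee_rot: [-0.001, 1.0, -0.011, 0.003]
force: [0.3, 0.0, 0.7]
gripper_width: 0.0002
gripper_force: 0.0
```

```bash
python3 - <<'E'
from cell import bot,snapshot
from h import *
p,d=snapshot("top");P=cloud("top",d);z=P[...,2]
for r in(256,259,262): print(r,P[r,198:216,1:].round(3).tolist())
for r in(262,268,274): print(r,P[r,420:470:2,1:].round(3).tolist())
M=(P[...,0]>.53)&(P[...,0]<.65)&(P[...,1]<-.2)&(P[...,1]>-.32)
for y in np.arange(-.31,-.2,.01): 
    m=M&(abs(P[...,1]-y)<.005);print(round(y,3),z[m].max().round(3),np.median(z[m]).round(3))
print(bot.observe()["ee_pos"])
E
```

```text
256 [[0.263, -0.001], [0.261, -0.001], [0.259, 0.002], [0.257, -0.0], [0.255, -0.003], [0.253, 0.001], [0.251, -0.001], [0.241, 0.045], [0.24, 0.042], [0.238, 0.04], [0.238, 0.029], [0.232, 0.051], [0.23, 0.052], [0.228, 0.054], [0.226, 0.055], [0.225, 0.052], [0.223, 0.051], [0.221, 0.052]]
259 [[0.263, -0.002], [0.26, 0.005], [0.258, 0.002], [0.257, -0.0], [0.255, -0.003], [0.253, -0.001], [0.243, 0.043], [0.241, 0.043], [0.24, 0.04], [0.238, 0.037], [0.238, 0.027], [0.233, 0.047], [0.23, 0.053], [0.228, 0.053], [0.226, 0.054], [0.224, 0.055], [0.222, 0.054], [0.221, 0.052]]
262 [[0.263, -0.001], [0.26, 0.0], [0.258, 0.001], [0.256, 0.001], [0.255, -0.005], [0.252, 0.005], [0.243, 0.044], [0.241, 0.043], [0.239, 0.043], [0.238, 0.037], [0.238, 0.027], [0.233, 0.045], [0.23, 0.053], [0.228, 0.053], [0.226, 0.053], [0.225, 0.052], [0.222, 0.056], [0.221, 0.053]]
262 [[-0.167, 0.026], [-0.172, 0.023], [-0.175, 0.028], [-0.177, 0.035], [-0.179, 0.042], [-0.193, -0.002], [-0.197, 0.0], [-0.201, -0.002], [-0.204, 0.001], [-0.208, 0.001], [-0.213, -0.003], [-0.217, -0.002], [-0.222, -0.00
[... 593 characters left out ...]
011], [-0.259, 0.014], [-0.262, 0.018]]
274 [[-0.167, 0.031], [-0.172, 0.025], [-0.175, 0.027], [-0.177, 0.036], [-0.18, 0.039], [-0.194, -0.004], [-0.196, 0.002], [-0.201, -0.001], [-0.205, -0.002], [-0.209, -0.002], [-0.212, 0.003], [-0.217, -0.0], [-0.221, -0.001], [-0.223, 0.006], [-0.226, 0.008], [-0.23, 0.008], [-0.235, 0.006], [-0.238, 0.007], [-0.242, 0.008], [-0.246, 0.008], [-0.248, 0.015], [-0.253, 0.011], [-0.256, 0.014], [-0.259, 0.015], [-0.264, 0.012]]
-0.31 0.048 0.014
-0.3 0.051 0.014
-0.29 0.05 0.014
-0.28 0.05 0.014
-0.27 0.048 0.014
-0.26 0.05 0.015
-0.25 0.02 0.013
-0.24 0.017 0.006
-0.23 0.013 0.006
-0.22 0.012 0.001
-0.21 0.004 -0.001
[0.60215592 0.28925066 0.12295893]
```

The left latch is in, with its tip at y ≈ 0.238–0.243 and z ≈ 0.044 as expected. The worktop next to the right latch is free up to y = -0.22. Now the right side.

Emit:
drive_tool(
  moves=[
    {"fingers": 1,"x": 0,"y": 48,"z": 0,"yaw": 0},
    {"fingers": 1,"x": 0,"y": 97,"z": 0,"yaw": 0},
    {"fingers": 1,"x": 0,"y": 146,"z": 0,"yaw": 0},
    {"fingers": 1,"x": 0,"y": 195,"z": 0,"yaw": 0},
    {"fingers": 1,"x": 0,"y": 244,"z": 0,"yaw": 0},
  ],
)

```text
time_s: 10.5
ee_pos: [0.5928, 0.0412, 0.1163]
ee_rot: [0.001, 1.0, -0.012, -0.001]
force: [1.0, -0.8, 0.6]
gripper_width: 0.0
gripper_force: 0.0
```

Emit:
drive_tool(
  moves=[
    {"fingers": 1,"x": 0,"y": 49,"z": 0,"yaw": 0},
    {"fingers": 1,"x": 0,"y": 98,"z": 0,"yaw": 0},
    {"fingers": 1,"x": 0,"y": 147,"z": 0,"yaw": 0},
    {"fingers": 1,"x": 0,"y": 196,"z": 0,"yaw": 0},
    {"fingers": 1,"x": 0,"y": 245,"z": 0,"yaw": 0},
  ],
)

```text
time_s: 11.0
ee_pos: [0.5868, -0.2035, 0.1163]
ee_rot: [0.0, 1.0, -0.012, -0.001]
force: [1.2, 0.3, 0.2]
gripper_width: 0.0001
gripper_force: 0.0
```

Emit:
drive_tool(
  moves=[
    {"fingers": 1,"x": 0,"y": 15,"z": 0,"yaw": 0},
    {"fingers": 1,"x": 0,"y": 15,"z": 0,"yaw": 0},
    {"fingers": 1,"x": 0,"y": 15,"z": 0,"yaw": 0},
  ],
)

```text
time_s: 11.3
ee_pos: [0.5873, -0.2146, 0.1165]
ee_rot: [-0.001, 1.0, -0.011, -0.001]
force: [0.3, 0.6, 0.2]
gripper_width: -0.0001
gripper_force: 0.0
```

Next: down to z ≈ 0.020, 3 mm to the rear, then push toward +y.

Emit:
drive_tool(
  moves=[
    {"fingers": 1,"x": 3,"y": 0,"z": 40,"yaw": 0},
    {"fingers": 1,"x": 3,"y": 0,"z": 75,"yaw": 0},
    {"fingers": 1,"x": 3,"y": 0,"z": 96,"yaw": 0},
    {"fingers": 1,"x": 3,"y": -5,"z": 96,"yaw": 0},
    {"fingers": 1,"x": 3,"y": -10,"z": 96,"yaw": 0},
  ],
)

```text
time_s: 11.8
ee_pos: [0.5914, -0.2034, 0.0215]
ee_rot: [-0.001, 1.0, -0.01, -0.0]
force: [1.5, -0.1, 0.6]
gripper_width: -0.0001
gripper_force: 0.0
```

Emit:
drive_tool(
  moves=[
    {"fingers": 1,"x": 0,"y": -2,"z": 0,"yaw": 0},
    {"fingers": 1,"x": 0,"y": -4,"z": 0,"yaw": 0},
    {"fingers": 1,"x": 0,"y": -6,"z": 0,"yaw": 0},
    {"fingers": 1,"x": 0,"y": -7.5,"z": 0,"yaw": 0},
    {"fingers": 1,"x": 0,"y": -9,"z": 0,"yaw": 0},
  ],
)

```text
time_s: 12.3
ee_pos: [0.5912, -0.1972, 0.0217]
ee_rot: [0.0, 1.0, -0.012, 0.0]
force: [-0.4, -0.5, -0.4]
gripper_width: -0.0004
gripper_force: 0.0
```

Emit:
drive_tool(
  moves=[
    {"fingers": 1,"x": 0,"y": -1.5,"z": 0,"yaw": 0},
    {"fingers": 1,"x": 0,"y": -3,"z": 0,"yaw": 0},
    {"fingers": 1,"x": 0,"y": -4.5,"z": 0,"yaw": 0},
    {"fingers": 1,"x": 0,"y": -6,"z": 0,"yaw": 0},
    {"fingers": 1,"x": 0,"y": -7.5,"z": 0,"yaw": 0},
  ],
)

```text
time_s: 12.8
ee_pos: [0.5916, -0.191, 0.0218]
ee_rot: [0.001, 1.0, -0.012, 0.001]
force: [-0.2, -4.7, 3.8]
gripper_width: 0.0
gripper_force: 2.3
```

Emit:
drive_tool(
  moves=[
    {"fingers": 1,"x": 0,"y": -1,"z": 0,"yaw": 0},
    {"fingers": 1,"x": 0,"y": -2,"z": 0,"yaw": 0},
    {"fingers": 1,"x": 0,"y": -3,"z": 0,"yaw": 0},
    {"fingers": 1,"x": 0,"y": -4,"z": 0,"yaw": 0},
    {"fingers": 1,"x": 0,"y": -5,"z": 0,"yaw": 0},
  ],
)

```text
time_s: 13.3
ee_pos: [0.5912, -0.1841, 0.021]
ee_rot: [-0.0, 1.0, -0.011, -0.0]
force: [0.3, -3.2, 1.2]
gripper_width: -0.0002
gripper_force: 1.7
```

Emit:
drive_tool(
  moves=[
    {"fingers": 1,"x": 0,"y": -1,"z": 0,"yaw": 0},
    {"fingers": 1,"x": 0,"y": -2,"z": 0,"yaw": 0},
    {"fingers": 1,"x": 0,"y": -3,"z": 0,"yaw": 0},
    {"fingers": 1,"x": 0,"y": -3,"z": 0,"yaw": 0},
  ],
)

```text
time_s: 13.7
ee_pos: [0.5912, -0.184, 0.0211]
ee_rot: [0.001, 1.0, -0.012, 0.0]
force: [0.6, -7.9, -0.8]
gripper_width: -0.0001
gripper_force: 3.7
```

Emit:
drive_tool(
  moves=[
    {"fingers": 1,"x": 0,"y": -2,"z": 0,"yaw": 0},
    {"fingers": 1,"x": 0,"y": -2,"z": 0,"yaw": 0},
    {"fingers": 1,"x": 0,"y": 12,"z": 0,"yaw": 0},
    {"fingers": 1,"x": 0,"y": 26,"z": 0,"yaw": 0},
    {"fingers": 1,"x": 0,"y": 26,"z": -45,"yaw": 0},
  ],
)

```text
time_s: 14.2
ee_pos: [0.5852, -0.2087, 0.0599]
ee_rot: [-0.002, 1.0, -0.013, -0.007]
force: [0.3, -0.1, -0.3]
gripper_width: -0.0002
gripper_force: 0.0
```

Emit:
drive_tool(
  moves=[
    {"fingers": 1,"x": 0,"y": 0,"z": -40,"yaw": 0},
    {"fingers": 1,"x": 0,"y": 0,"z": -60,"yaw": 0},
    {"fingers": 1,"x": 0,"y": 0,"z": -60,"yaw": 0},
  ],
)

```text
time_s: 14.5
ee_pos: [0.5929, -0.208, 0.1298]
ee_rot: [0.0, 1.0, -0.012, 0.003]
force: [0.5, -0.1, -0.0]
gripper_width: -0.0001
gripper_force: 0.0
```

```bash
python3 - <<'E'
from cell import bot,snapshot,camera_model
from h import *
p,d=snapshot("top");P=cloud("top",d);z=P[...,2]
cv2.imwrite("pics/keys.png",cv2.resize(np.clip(p[215:300,190:440,::-1].astype(float)*2.5,0,255).astype(np.uint8),None,fx=3.2,fy=3.2,interpolation=cv2.INTER_CUBIC))
for r in(262,267,272): print(r,P[r,418:434,1:].round(3).tolist())
q=p.astype(int);m=(q[...,0]>q[...,1]+30);m[:235]=0;m[270:]=0;m[:,:300]=0;m[:,350:]=0
v,u=np.where(m);print(u.mean(),v.mean(),len(u),np.median(P[m],0))
m=camera_model("top");
def ray(u,v,h):
    K=np.array(m["K"]);T=np.array(m["T"]);r=T[:3,:3]@[(u-K[0,2])/K[0,0],-(v-K[1,2])/K[1,1],-1];return T[:3,3]+r*(h-T[2,3])/r[2]
print("red",ray(u.mean(),v.mean(),.055))
ya=-.0235
for y in(.088,.034,-.02):
    w=np.array([.616+.001-y*ya*1,.036+y+.001*ya,.055]);print(w,proj("top",w))
s=bot.observe();print(s["ee_pos"],s["time_s"])
E
```

```text
262 [[-0.158, 0.052], [-0.16, 0.051], [-0.167, 0.027], [-0.168, 0.033], [-0.168, 0.04], [-0.17, 0.041], [-0.171, 0.043], [-0.183, -0.001], [-0.186, -0.004], [-0.187, -0.002], [-0.189, -0.001], [-0.192, -0.004], [-0.194, -0.005], [-0.194, 0.002], [-0.196, 0.002], [-0.147, 0.219]]
267 [[-0.159, 0.05], [-0.16, 0.052], [-0.167, 0.03], [-0.168, 0.034], [-0.168, 0.042], [-0.17, 0.042], [-0.172, 0.038], [-0.183, -0.0], [-0.184, 0.004], [-0.187, -0.0], [-0.189, -0.001], [-0.19, 0.001], [-0.192, 0.002], [-0.195, 0.0], [-0.197, -0.001], [-0.199, -0.001]]
272 [[-0.159, 0.05], [-0.161, 0.048], [-0.167, 0.027], [-0.168, 0.035], [-0.168, 0.041], [-0.17, 0.042], [-0.182, -0.002], [-0.183, -0.001], [-0.185, 0.0], [-0.187, 0.0], [-0.189, 0.001], [-0.191, -0.001], [-0.193, -0.0], [-0.194, 0.003], [-0.196, 0.004], [-0.198, 0.002]]
325.5686274509804 251.31372549019608 51 [0.61802235 0.0145414  0.05411886]
red [0.61748289 0.01526524 0.055     ]
[0.619068  0.1239765 0.055    ] (np.float64(267.21139666640374), np.float64(249.17011978001239))
[0.617799  0.0699765 0.055    ] (np.float64(296.204839786311), np.float64(250.49374350233802))
[0.61653   0.0159765 0.055    ] (np.float64(325.1766509457047), np.float64(251.81637967116825))
[ 0.59153474 -0.20773433  0.12765682] 14.55
```

View pics/keys.png

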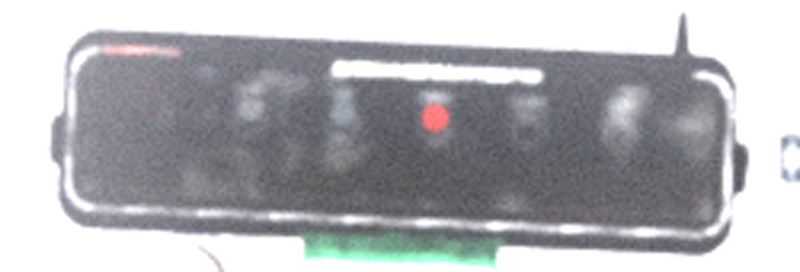

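The red stop key, at crop (435,118), is within 1 mm of its predicted place, and both flaps sit flush at the ends: left (57,135), right (741,168). So key 1 is at (0.620, 0.1235).

Emit:
drive_tool(
  moves=[
    {"fingers": 1,"x": 5,"y": -48,"z": 0,"yaw": 0},
    {"fingers": 1,"x": 10,"y": -97,"z": 0,"yaw": 0},
    {"fingers": 1,"x": 15,"y": -146,"z": 0,"yaw": 0},
    {"fingers": 1,"x": 20,"y": -195,"z": 0,"yaw": 0},
    {"fingers": 1,"x": 21,"y": -244,"z": 0,"yaw": 0},
  ],
)

```text
time_s: 15.05
ee_pos: [0.6165, 0.0377, 0.1244]
ee_rot: [-0.0, 1.0, -0.012, -0.002]
force: [0.9, -0.0, -0.3]
gripper_width: -0.0003
gripper_force: 0.0
```

Emit:
drive_tool(
  moves=[
    {"fingers": 1,"x": 0,"y": -45,"z": 0,"yaw": 0},
    {"fingers": 1,"x": 0,"y": -88,"z": 0,"yaw": 0},
    {"fingers": 1,"x": 0,"y": -88,"z": 20,"yaw": 0},
    {"fingers": 1,"x": 0,"y": -88,"z": 40,"yaw": 0},
    {"fingers": 1,"x": 0,"y": -88,"z": 40,"yaw": 0},
  ],
)

```text
time_s: 15.55
ee_pos: [0.6161, 0.1234, 0.0817]
ee_rot: [0.001, 1.0, -0.011, -0.004]
force: [-0.4, -0.7, -1.0]
gripper_width: 0.0001
gripper_force: 0.0
```

Emit:
drive_tool(
  moves=[
    {"fingers": 1,"x": 0,"y": 0,"z": 0,"yaw": 0},
    {"fingers": 1,"x": 0,"y": 0,"z": 0,"yaw": 0},
  ],
)

```text
time_s: 15.75
ee_pos: [0.6199, 0.1236, 0.0866]
ee_rot: [-0.0, 1.0, -0.012, 0.0]
force: [0.9, 0.0, 0.7]
gripper_width: 0.0
gripper_force: 0.0
```

Emit:
drive_tool(
  moves=[
    {"fingers": 1,"x": 0,"y": 0,"z": 12,"yaw": 0},
    {"fingers": 1,"x": 0,"y": 0,"z": 20,"yaw": 0},
    {"fingers": 1,"x": 0,"y": 0,"z": 26,"yaw": 0},
    {"fingers": 1,"x": 0,"y": 0,"z": 27,"yaw": 0},
    {"fingers": 1,"x": 0,"y": 0,"z": 28,"yaw": 0},
  ],
)

```text
time_s: 16.25
ee_pos: [0.6195, 0.1238, 0.058]
ee_rot: [0.0, 1.0, -0.012, -0.0]
force: [-0.1, 0.5, -0.3]
gripper_width: 0.0002
gripper_force: 0.0
```

Emit:
drive_tool(
  moves=[
    {"fingers": 1,"x": 0,"y": 0,"z": 0.5,"yaw": 0},
    {"fingers": 1,"x": 0,"y": 0,"z": 1,"yaw": 0},
    {"fingers": 1,"x": 0,"y": 0,"z": 1.5,"yaw": 0},
    {"fingers": 1,"x": 0,"y": 0,"z": 2,"yaw": 0},
    {"fingers": 1,"x": 0,"y": 0,"z": 2.5,"yaw": 0},
  ],
)

```text
time_s: 16.75
ee_pos: [0.6196, 0.1239, 0.0559]
ee_rot: [-0.0, 1.0, -0.012, 0.0]
force: [-0.9, -0.6, 0.4]
gripper_width: -0.0001
gripper_force: 0.0
```

Emit:
drive_tool(
  moves=[
    {"fingers": 1,"x": 0,"y": 0,"z": 0.5,"yaw": 0},
    {"fingers": 1,"x": 0,"y": 0,"z": 1,"yaw": 0},
    {"fingers": 1,"x": 0,"y": 0,"z": 1.5,"yaw": 0},
    {"fingers": 1,"x": 0,"y": 0,"z": 2,"yaw": 0},
    {"fingers": 1,"x": 0,"y": 0,"z": 2,"yaw": 0},
  ],
)

```text
time_s: 17.25
ee_pos: [0.6196, 0.1238, 0.0545]
ee_rot: [0.0, 1.0, -0.012, 0.0]
force: [-2.3, 0.2, 6.5]
gripper_width: -0.0001
gripper_force: 3.2
```

Emit:
drive_tool(
  moves=[
    {"fingers": 1,"x": 0,"y": 0,"z": 0.8,"yaw": 0},
    {"fingers": 1,"x": 0,"y": 0,"z": 1.5,"yaw": 0},
    {"fingers": 1,"x": 0,"y": 0,"z": 1.5,"yaw": 0},
    {"fingers": 1,"x": 0,"y": 0,"z": 1.5,"yaw": 0},
    {"fingers": 1,"x": 0,"y": 0,"z": 1.5,"yaw": 0},
  ],
)

```text
time_s: 17.75
ee_pos: [0.6197, 0.1239, 0.0544]
ee_rot: [0.0, 1.0, -0.012, 0.0]
force: [-6.4, -2.1, 15.1]
gripper_width: -0.0001
gripper_force: 7.7
```

Emit:
drive_tool(
  moves=[
    {"fingers": 1,"x": 0,"y": 0,"z": -10,"yaw": 0},
    {"fingers": 1,"x": 0,"y": 0,"z": -40,"yaw": 0},
    {"fingers": 1,"x": 0,"y": 0,"z": -80,"yaw": 0},
    {"fingers": 1,"x": 0,"y": 0,"z": -100,"yaw": 0},
    {"fingers": 1,"x": 0,"y": 0,"z": -100,"yaw": 0},
  ],
)

```text
time_s: 18.25
ee_pos: [0.6219, 0.1245, 0.1562]
ee_rot: [-0.001, 1.0, -0.012, 0.003]
force: [-0.0, -0.4, 0.3]
gripper_width: -0.0
gripper_force: 0.0
```

```bash
python3 - <<'E'
from cell import bot,snapshot
from h import *
p,d=snapshot("side");cv2.imwrite("pics/side9.png",p[:,:,::-1]);print(bot.observe()["ee_pos"])
p,d=snapshot("top");P=cloud("top",d)
for r in(262,267): print(r,P[r,203:210,1:].round(3).tolist(),P[r,418:426,1:].round(3).tolist())
E
```

```text
[0.62058791 0.12405406 0.1539483 ]
262 [[0.164, 0.482], [0.162, 0.485], [0.153, 0.53], [0.152, 0.529], [0.152, 0.529], [0.151, 0.529], [0.149, 0.53]] [[-0.158, 0.054], [-0.16, 0.053], [-0.167, 0.027], [-0.167, 0.037], [-0.167, 0.044], [-0.17, 0.04], [-0.172, 0.042], [-0.183, -0.003]]
267 [[0.253, -0.002], [0.251, -0.002], [0.248, 0.001], [0.247, -0.002], [0.151, 0.53], [0.15, 0.53], [0.149, 0.53]] [[-0.158, 0.054], [-0.16, 0.051], [-0.167, 0.027], [-0.168, 0.034], [-0.168, 0.041], [-0.171, 0.038], [-0.172, 0.041], [-0.182, 0.003]]
```

View pics/side9.png

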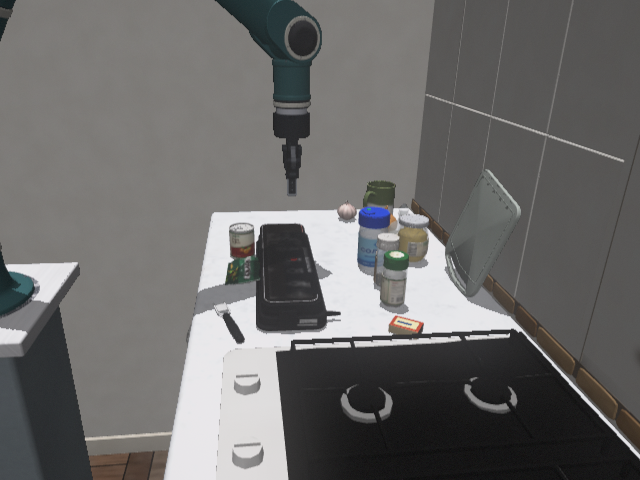

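The lid at (290,275) is shut, everything round the machine is where it was, and the arm is clear. The key bottomed out at 15 N with the latches in. I'm handing in.

```bash
python3 -c "
from cell import finish_job
print(finish_job())"
```

```text
the job is handed in; nothing more can be done
None
```

I shut the lid, pushed both latches in until they stopped, pressed and released the leftmost key, left everything round the machine where it was, and handed the job in; no verdict came back.

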